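Click the blade cassette into the vegetable slicer

ROBOT

A 7-joint arm with a two-finger parallel gripper is mounted at the origin on the work surface. World frame = base frame: x ahead of the robot, y to its left, z up, the work surface at z = 0. Lengths are in m, angles in degrees, forces in N, time in s.
With the tool pointing down it reaches from about 0.425 to 0.925 m from the base axis. Payload 6.8 kg.
Tool frame: the origin (TCP) lies on the centre line of the jaws, within the pads' length; the fingertips stand 8 mm ahead of it and the grasp point (between the pads) lies 11 mm behind it; z points along the fingers, y is the line along which they close (so a half turn about z gives the same grasp; the last joint's range is limited). The gripper opens to 85 mm and grips with 20 to 120 N. Pads are 22 mm wide; open, the fingers measure 114 mm over their backs; the gripper's body (76 mm by 85 mm) begins 54 mm behind the grasp point. The pads swing forward as they close: fully open they stand 13 mm farther back than shut.
Start: joints at [-74.834, 27.33, 1.283, 89.118, -0.659, 63.558, -4.761], TCP at [0.246, 0.629, 0.21] pointing down, gripper open.
Joint ranges: [-169.35, 169.35], [-19.33, 120.38], [-80.79, 83.38], [13.8, 139.57], [-78.32, 258.32], [9.67, 109.79], [-169.56, 169.56]. Speed limits (degrees/s): [136.94, 136.94, 180, 180, 180, 180, 180].

INTERFACE

Orientations are given as [roll, pitch, yaw] about the fixed x, y, z axes, in that order (R = Rz(yaw) Ry(pitch) Rx(roll)).
In Python, from plant import * gives the robot as it stands.
- The arm moves only by the tool arm_command, never from a script. Its argument "deltas" is a list of rows, each an object of numbers: "jaw": the closure, from -1 (fully open) to 1 (shut); "dx", "dy", "dz": the shift along the tool's x, y, z in cm; "turn": the turn about the tool's z in rad. In form: [{"jaw": .., "dx": .., "dy": .., "dz": .., "turn": ..}, ...]. A call has 1 to 12 rows; each row shifts and turns the commanded pose from where the row before left it, along the tool's axes as they then stand; what a row does not reach is not made up. A row lasts 1/8 s, in which the tool goes at most 62.5 mm and 10.7 degrees, less where a joint would pass 70% of its speed; a pose out of reach is approached as far as the arm can. A call is refused whole if a number of a shift passes 6.25 or a number of a turn 0.188, either way. A call with a gripper value outside its range is refused whole. The fingers move at their own pace and stop on an object; "force" is the grip in N (left out, the last holds). Time passes only in rows, so rows that do not move let the fingers close. It gives the time, the measured TCP pose, the force, the opening and the grip force at its end, in the units of the state.
- state(): the state, without advancing time (a new reading comes with each control period).
- get_image(name): name is "scene" or "top" or "wrist"; returns a dict with "pixels" (400x640x3 uint8, red, green, blue), "intrinsics" (3x3 intrinsics, pixels), "dist_coeffs" ([k1, k2, p1, p2, k3] as OpenCV has them; the pictures are not rectified), "position" and "orientation" of the camera in the world. Camera axes: x right, y up, looking along -z (the intrinsics and any distortion apply to the point x, -y, -z); pixel columns grow to the right and rows downward; lengths in m; the calibration is good to about 2 mm. A picture is of the moment at which its call begins. There is no depth.
- job_done(): hands the job in; it is judged then, once.
Trained networks look in the newest picture that a camera, given by its name, has taken for a name from the list of things; names that differ only in an ending like _2 or _b are one class to them, and where a whole thing is asked for, a point or a joint stands for the part that bears it (a point fixed in the world has none). Each returns a list of dicts, best first, with "p" (0 to 1); they miss things now and then, are a little off and sometimes report something else, mostly with a low value. They report only what shows in the picture. A call takes as long as a camera call. They do not tell look-alikes from the thing itself.
- find_in(camera, thing): "at" ([x, y, z] in m, in world coordinates, good to about 4 mm: the middle of the surface that is visible of it).
- trace(camera, thing): "mask" (400x640 bool, what is visible of it).
The state is a dict: "time_s": time; "joints": joint angles; "dq": joint speeds; "joint_efforts": joint torques, N m; "position": TCP position; "tool_rot": TCP orientation; "ft_force": force on the tool from outside, world axes, zero at the start; "wrist_torque": the same for the moment, N m; "width": opening from 0.0 (shut) to 1.0 (fully open); "finger_force": force on a finger pad.
Only numpy, scipy, OpenCV 4.12 (cv2) and the standard library are available. Lean on these libraries where they do the work, as an engineer would, in place of code of your own. Each camera call takes 0.05 s, during which the arm holds its last target. There are 200 camera calls.

TASK

Pick up the white blade cassette, lay it flat in the flared mouth of the slicer's track with its wide blade end leading, and slide it along the track past the sprung pawl until the pawl clicks in behind the blade end and holds it against the rubber buffer; then let go. Push by feel: do not ram the buffer or the slicer, and leave the other things on the counter where they are.

Things in the scene. Friction and masses are not known exactly. Their poses are not given: they have to be found in the camera images.
- slicer: White slicer base, 340 x 150 mm, fixed. Origin: centre of its underside, on the counter; x runs along the track in the push direction, y left, z up. Flat track floor at z = 22 mm. Two steel rails, inner faces at y = +/-34 mm, tops at z = 36 mm, run from x = -35 to 92 mm; the left (+y) one has a gap for the pawl at x = -12 to 46 mm. The grey buffer housing at the far end is 54 mm high.
- track_mouth (a point): Point on the track floor, mid-width, at the flared mouth: 66 mm behind (-x) the slicer's origin, 22 mm above the counter; axes as the slicer's. From here the rails narrow over 31 mm, from about +/-47 mm to +/-34 mm inside. The floor behind it is open for another 104 mm.
- track_mid (a point): Point on the track floor 7 mm ahead (+x) of the slicer's origin. The grip block stands here when the pawl clicks, give or take 8 mm along the track: pawl and buffer sit on one latch unit clamped up to 8 mm forward or back, and this shift is not measured. The nose meets the pawl when the grip block is 60 to 100 mm short of here.
- cassette_grip (a point): Centre of the grip block of the white blade cassette, 28 mm above its underside; x points to the blade end, z up. Block: 24 (x) by 34 (y) mm, from 12 to 44 mm above the underside. Plate 12 mm thick: wide head (64 mm, rounded front corners) from 25 to 75 mm ahead of this point, tail (40 mm wide) from 25 mm ahead to 25 mm behind. The pawl catches the square step between them.
- cassette: The blade cassette as a whole, 100 x 64 mm, 0.15 to 0.31 kg, loose on the counter. Origin: underside, at the step between head and tail, 25 mm ahead of the grip block's centre; x to the blade end.
- pawl (a joint): Angle of the sprung steel pawl at the left of the track, rad: 0 at rest with its round tip in the track, about 0.2 while the cassette's head passes and holds it aside, back near 0 once it has clicked in behind the head. It adds about 2 to 5 N to the push. The whole push at the click is about 10 to 18 N, and more if the hand also leans down on the cassette or sideways on a rail, which adds friction.
- buffer (a joint): How far the sprung rubber buffer at the far end of the track is pressed in, m: 0 at rest; 1.8 N per mm. The pawl clicks at 5 to 7 mm (9 to 13 N); more than 11 mm (20 N) is ramming it. Held by the pawl, the cassette keeps it pressed in 3 to 4 mm; without the pawl it pushes the cassette back.
- lids: stack of clear lids, 90 mm across, 24 mm high; leave it alone. Origin: centre of its underside
- bowl: brown bowl, 120 mm across, 50 mm high; leave it alone. Origin: centre of its underside
- spoon: serving spoon lying flat; leave it alone. Origin: centre of its underside
- pot: small white pot, 84 mm across, 60 mm high; leave it alone. Origin: centre of its underside
- jar: amber spice jar, 52 mm across, 90 mm high; leave it alone. Origin: centre of its underside
- spatula: spatula lying flat; leave it alone. Origin: centre of its underside
- weight: round steel scale weight, 56 mm across, 35 mm high; leave it alone. Origin: centre of its underside
Things that resemble listed ones, but are neither listed nor needed, are in the scene too. Leave any pink or red look-alike of the cassette alone.

How it is judged:
By the outcome, as a careful person would: the job done as asked, in the order asked, and still so for the second after the job is handed in, with the robot touching nothing.
It also fails if it takes over 61 s, if anything falls off the work surface, if the arm or the gripper's body presses on something with over 40 N, if the wrist force passes 120 N, or if a joint passes its speed limit or range.

## Working session

There is one attempt and no reset: what is moved stays moved. The work goes in short steps, Python scripts to look and compute and a tool call to move; the robot and the scene stay as the last step left them, time stands still between calls to the robot, and variables do not carry over. Pictures are saved under pics/ and viewed, at most 10 in all, crops included, and the job is handed in when it is done.

Besides the shell and the picture viewer there is one more tool, called as name([rows], argument=value, ...), one row to a line, values as JSON. arm_command: Moves the arm, as the interface text tells. Its arguments: {"type":"object","properties":{"deltas":{"type":"array"},"force":{"type":"number"}},"required":["deltas"]}

```bash
mkdir -p pics
cat > h.py <<'E'
from plant import *
import numpy as np, cv2
from scipy.spatial.transform import Rotation as R
def save(cam,fn):
    im=get_image(cam); cv2.imwrite('pics/'+fn,im['pixels'][:,:,::-1].copy()); return im
E
python3 - <<'E'
from h import *
s=state(); print(s)
for c in('top','scene'):
    im=save(c,c+'1.png'); print(c,im['position'],im['orientation'],im['intrinsics'],im['dist_coeffs'])
    for t in('cassette','cassette_grip','slicer','pawl','buffer'):
        print(t,[(np.round(d['at'],3).tolist(),round(d['p'],2)) for d in find_in(c,t)][:4])
E
```

```text
{'time_s': 0.0, 'joints': array([-74.83486165,  27.37613586,   1.28037963,  89.17892226,
        -0.65935294,  63.55965336,  -4.75994091]), 'dq': array([ 0.04598193,  0.04141764, -0.07983216, -0.098461  ,  0.02749913,
       -0.03376876, -0.03577938]), 'joint_efforts': array([ 3.47558835e-04, -5.96452045e+01,  1.60772469e+00, -2.81194192e+01,
        1.23525076e-02,  9.33622301e-03,  2.16423837e-05]), 'position': array([0.24562352, 0.62802691, 0.20871743]), 'tool_rot': array([-1.79892920e+02,  7.80097422e-03,  1.58643200e+02]), 'ft_force': array([0.75938845, 0.18032896, 0.2928271 ]), 'wrist_torque': array([-0.04426382,  0.02165438, -0.014645  ]), 'finger_force': 0.0, 'width': 1.0040011703346194}
top [0.39030836 0.03179012 1.13647733] [ 5.57630539e+00 -8.97184650e-02 -8.97812314e+01] [[417.61468212   0.         317.78516909]
 [  0.         417.61468212 200.06549945]
 [  0.           0.           1.        ]] [-0.06227871  0.          0.          0.          0.        ]
cassette [([0.481, 0.088, 0.013], 0.93), ([0.247, 0.316, 0.012], 0.9), ([0.516, 0.239, 0.012], 0.72)]
cassette_grip [([0.249, 0.317, 0.016], 0.83), ([0.513, 0.239, 0.011], 0.74)]
slicer [([0.59, -0.152, 0.021], 0.57)]
pawl [([0.625, -0.112, 0.032], 0.59), ([0.513, 0.239, 0.012], 0.39)]
buffer []
scene [1.32462642 0.3505538  0.80154508] [ 50.29990297  -0.63520246 112.79813615] [[403.27119704   0.         320.61391828]
 [  0.         403.27119704 206.40526193]
 [  0.           0.           1.        ]] [-0.00486341  0.          0.          0.          0.        ]
cassette [([0.515, 0.245, 0.012], 0.67), ([0.279, 0.325, 0.011], 0.57), ([0.417, -0.339, 0.038], 0.47)]
cassette_grip [([0.494, 0.096, 0.01], 0.74), ([0.281, 0.32, 0.012], 0.68), ([0.516, 0.243, 0.01], 0.64)]
slicer [([0.627, -0.144, 0.02], 0.59)]
pawl []
buffer []
```

View pics/top1.png

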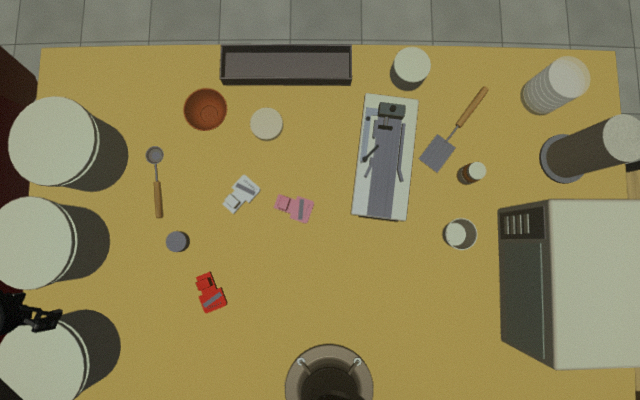

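View pics/scene1.png

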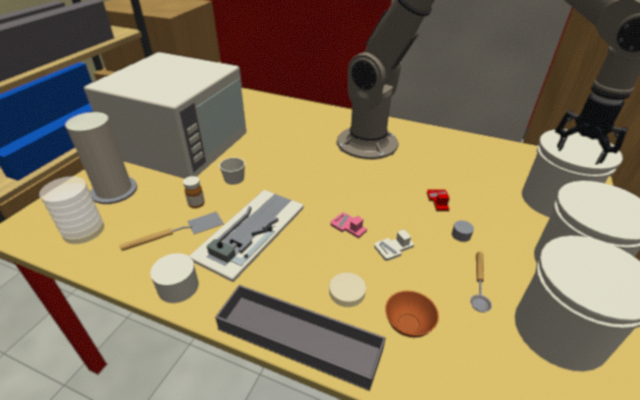

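The white cassette is at about (241,193) in the top view, with its block at lower left and its head at upper right. The slicer is at (385,158) with the buffer at the far (upper) end.

```bash
cat >> h.py <<'E'
def ray(im,uv,z):
    p=cv2.undistortPoints(np.float64(uv).reshape(-1,1,2),im['intrinsics'],np.float64(im['dist_coeffs']))[:,0]
    d=np.c_[p[:,0],-p[:,1],-np.ones(len(p))]@R.from_euler('xyz',im['orientation'],degrees=True).as_matrix().T
    c=np.array(im['position']); return c+d*((z-c[2])/d[:,2])[:,None]
def proj(im,P):
    M=R.from_euler('xyz',im['orientation'],degrees=True).as_matrix()
    q=(np.atleast_2d(P)-im['position'])@M; q=q*[1,-1,-1]
    return cv2.projectPoints(q,np.zeros(3),np.zeros(3),im['intrinsics'],np.float64(im['dist_coeffs']))[0][:,0]
E
python3 - <<'E'
from h import *
im=get_image('top'); p=im['pixels'][:,:,::-1]
a=cv2.resize(p[160:230,205:275],None,fx=5.5,fy=5.5,interpolation=cv2.INTER_CUBIC)
b=cv2.resize(p[85:230,340:430],None,fx=4,fy=4,interpolation=cv2.INTER_CUBIC)
o=np.zeros((590,770,3),np.uint8); o[:385,:385]=a; o[:580,400:760]=b
cv2.imwrite('pics/crop1.png',o)
for t in('slicer','cassette'):
    for d in trace('top',t):
        m=d['mask']; ys,xs=np.nonzero(m)
        c=max(cv2.findContours(m.astype(np.uint8),0,1)[0],key=cv2.contourArea)
        w=ray(im,c[:,0],0.02 if t=='slicer' else 0.012)[:,:2]
        r=cv2.minAreaRect(np.float32(w*1000)); print(t,d['p'],xs.mean(),ys.mean(),r,cv2.boxPoints(r).round().tolist())
E
```

```text
slicer 0.56 385.6774831164553 162.65722286279032 ((620.8589477539062, -151.641357421875), (155.9371337890625, 349.00762939453125), 82.58753204345703) [[438.0, -206.0], [784.0, -251.0], [804.0, -97.0], [458.0, -52.0]]
cassette 0.91 294.6566091954023 207.5287356321839 ((479.61480712890625, 98.11787414550781), (99.76660919189453, 64.52997589111328), 74.84530639648438) [[435.0, 58.0], [498.0, 42.0], [524.0, 138.0], [462.0, 155.0]]
cassette 0.87 209.69770253929866 293.2744860943168 ((253.76632690429688, 318.26605224609375), (102.58536529541016, 68.19822692871094), 21.560468673706055) [[194.0, 331.0], [219.0, 268.0], [314.0, 305.0], [289.0, 369.0]]
cassette 0.78 240.73297002724794 194.23705722070844 ((513.2002563476562, 244.2473907470703), (66.31158447265625, 99.45834350585938), 45.90431594848633) [[454.0, 255.0], [526.0, 186.0], [572.0, 233.0], [501.0, 303.0]]
```

View pics/crop1.png

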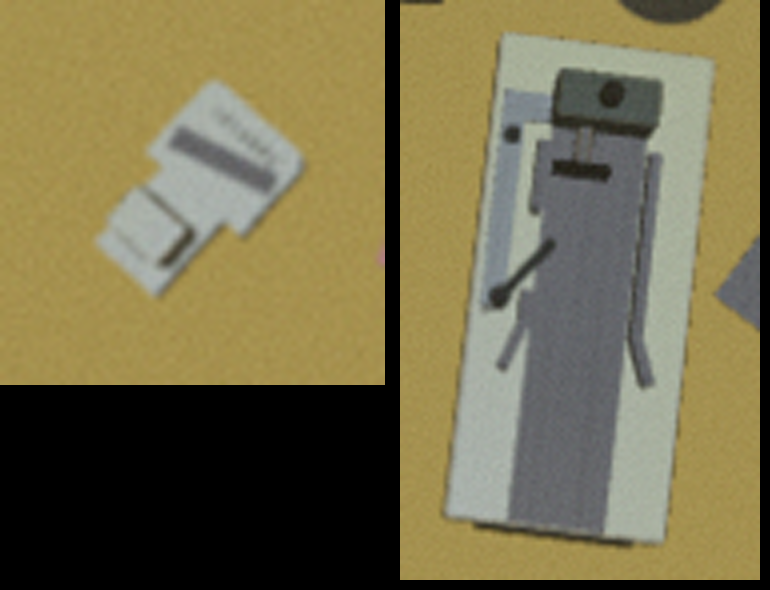

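The crop shows the cassette's head at upper right, with head corners (215,80), (305,160), (243,235) and (148,150) and tail corners (157,297) and (97,240). The slicer's base corners are (503,33), (714,60), (664,543) and (445,517). I'll fit both models to these.

```bash
cat >> h.py <<'E'
from scipy.optimize import least_squares
def fit(W,M,w=None):  # model M -> world W, rigid 2D
    f=lambda p:((np.c_[np.cos(p[2])*M[:,0]-np.sin(p[2])*M[:,1]+p[0],np.sin(p[2])*M[:,0]+np.cos(p[2])*M[:,1]+p[1]]-W)*1000).ravel()
    best=min((least_squares(f,[*W.mean(0),a]) for a in np.arange(-3,3,1)),key=lambda r:r.cost)
    return best.x,f(best.x).reshape(-1,2).round(1).tolist()
E
python3 - <<'E'
from h import *
im=get_image('top')
px=lambda P,f,o:(np.array(P)+.5)/f-.5+o
w=ray(im,px([(103,33),(314,60),(264,543),(45,517)],4,[340,85]),0.021)[:,:2]
x,r=fit(w,np.array([(.17,.075),(.17,-.075),(-.17,-.075),(-.17,.075)])); print('slicer',x[:2],np.degrees(x[2]),r)
# cassette frame: origin at step; head 0..50, +-32 ; tail -50..0, +-20
w=ray(im,px([(148,150),(243,235),(97,240),(157,297)],5.5,[205,160]),0.012)[:,:2]
x2,r=fit(w,np.array([(0,.032),(0,-.032),(-.05,.02),(-.05,-.02)])); print('cass',x2[:2],np.degrees(x2[2]),r)
c=x2[:2]-.025*np.array([np.cos(x2[2]),np.sin(x2[2])]); print('grip',c)
s=state(); p=s['position']; M=R.from_euler('xyz',s['tool_rot'],degrees=True).as_matrix(); print(M.round(2).tolist())
print('delta tool cm',(M.T@(np.r_[c,.12]-p)*100).round(2), 'want yaw', np.degrees(x2[2]), s['tool_rot'])
E
```

```text
slicer [ 0.62139303 -0.15247826] -7.028020309589952 [[1.5, 1.3], [1.1, -1.3], [-2.0, -1.0], [-0.6, 1.0]]
cass [0.51410381 0.24128046] -41.395751833253925 [[0.0, -0.0], [-0.3, -0.0], [-0.6, -0.2], [0.9, 0.2]]
grip [0.4953498  0.25781187]
[[-0.93, 0.36, -0.0], [0.36, 0.93, 0.0], [0.0, 0.0, -1.0]]
delta tool cm [-36.75 -25.45   8.97] want yaw -41.395751833253925 [ 1.79996052e+02 -2.29990257e-03  1.58640926e+02]
```

arm_command([
  {"jaw": -1,"dx": -4.08,"dy": -2.83},
  {"jaw": -1,"dx": -4.08,"dy": -2.83},
  {"jaw": -1,"dx": -4.08,"dy": -2.83},
  {"jaw": -1,"dx": -4.08,"dy": -2.83},
  {"jaw": -1,"dx": -4.08,"dy": -2.83},
  {"jaw": -1,"dx": -4.08,"dy": -2.83},
  {"jaw": -1,"dx": -4.08,"dy": -2.83},
  {"jaw": -1,"dx": -4.08,"dy": -2.83},
  {"jaw": -1,"dx": -4.08,"dy": -2.83},
  {"jaw": -1,"turn": 0.175},
  {"jaw": -1,"turn": 0.175},
  {"jaw": -1},
], force=50)

```text
invalid input at $.deltas[0]: expected keys jaw, dx, dy, dz, turn
```

```bash
cat >> h.py <<'E'
def delta(xyz,yaw):
    s=state(); M=R.from_euler('xyz',s['tool_rot'],degrees=True).as_matrix()
    dy=(s['tool_rot'][2]-yaw+180)%360-180
    print('pos',s['position'].round(4),s['tool_rot'].round(2),'F',s['ft_force'].round(1),'w',round(s['width'],3),'gf',round(s['finger_force'],1),'t',round(s['time_s'],2))
    print('delta cm',(M.T@(np.array(xyz)-s['position'])*100).round(2),'turn',np.radians(dy).round(3))
E
python3 - <<'E'
from h import *
delta([.49535,.2578,.029],138.6)
im=save('wrist','w1.png'); print(im['position'],im['orientation'])
c=np.array([.51410,.24128]);a=np.radians(-41.4);B=np.array([[np.cos(a),-np.sin(a)],[np.sin(a),np.cos(a)]])
m=np.array([(0,.032),(0,-.032),(-.05,.02),(-.05,-.02)])@B.T+c
print(proj(im,np.c_[m,np.full(4,.012)]).round())
print(find_in('wrist','cassette_grip')[:2])
E
```

```text
pos [0.2458 0.6287 0.2097] [180.    -0.   158.64] F [ 1.5 -0.5  0.3] w 1.004 gf 0.0 t 0.8
delta cm [-36.75 -25.45  18.07] turn 0.35
[0.17359025 0.65663924 0.37302994] [-1.76220018e+01 -1.68226117e-02  6.86119216e+01]
[[171. 417.]
 [132. 406.]
 [169. 394.]
 [144. 387.]]
[{'at': [0.2446, 0.3294, 0.0144], 'p': 0.78}, {'at': [0.4748, 0.2645, 0.009], 'p': 0.75}]
```

View pics/w1.png

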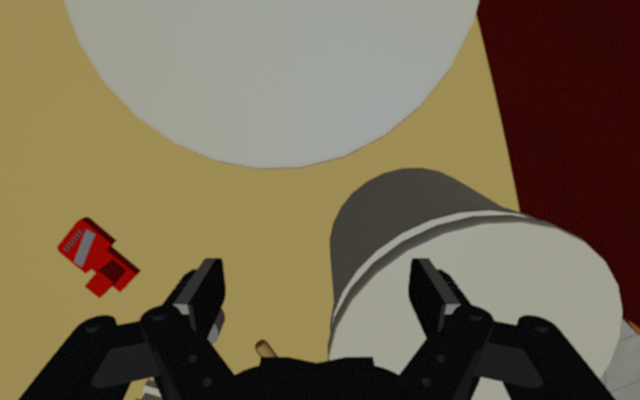

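The wrist view shows the red look-alike at (98,256) and a container lid close by at lower right. The move was refused because every row needs all the keys, so I'll lift a little and resend it.

arm_command([
  {"jaw": -1,"dx": 0,"dy": -2.83,"dz": -4,"turn": 0},
  {"jaw": -1,"dx": -4.08,"dy": -2.83,"dz": 0,"turn": 0},
  {"jaw": -1,"dx": -4.08,"dy": -2.83,"dz": 0,"turn": 0},
  {"jaw": -1,"dx": -4.08,"dy": -2.83,"dz": 0,"turn": 0},
  {"jaw": -1,"dx": -4.08,"dy": -2.83,"dz": 0,"turn": 0},
  {"jaw": -1,"dx": -4.08,"dy": -2.83,"dz": 0,"turn": 0},
  {"jaw": -1,"dx": -4.08,"dy": -2.83,"dz": 0,"turn": 0},
  {"jaw": -1,"dx": -4.08,"dy": -2.83,"dz": 0,"turn": 0},
  {"jaw": -1,"dx": -4.08,"dy": -2.83,"dz": 0,"turn": 0},
  {"jaw": -1,"dx": -4.11,"dy": 0,"dz": 0,"turn": 0.175},
  {"jaw": -1,"dx": 0,"dy": 0,"dz": 4,"turn": 0.175},
  {"jaw": -1,"dx": 0,"dy": 0,"dz": 0,"turn": 0},
], force=50)

```text
time_s: 2.4
position: [0.4936, 0.2564, 0.2074]
tool_rot: [-179.7, -0.1, 138.6]
ft_force: [0.0, 0.2, -0.2]
width: 0.999
finger_force: 0.0
```

Run:
```python
from h import *
delta([.49535,.2578,.029],138.6)
im=save('wrist','w2.png')
c=np.array([.51410,.24128]);a=np.radians(-41.4);B=np.array([[np.cos(a),-np.sin(a)],[np.sin(a),np.cos(a)]])
m=np.array([(0,.032),(0,-.032),(-.05,.02),(-.05,-.02)])@B.T+c
print(proj(im,np.c_[m,np.full(4,.012)]).round())
g=np.array([(-.013,.017),(-.013,-.017),(-.037,-.017),(-.037,.017)])@B.T+c
print(proj(im,np.c_[g,np.full(4,.044)]).round())
```

```text
pos [0.4936 0.2564 0.2074] [-1.7967e+02 -7.0000e-02  1.3865e+02] F [ 0.   0.2 -0.2] w 0.999 gf 0.0 t 2.4
delta cm [-0.06  0.33 17.83] turn 0.001
[[347. 191.]
 [292. 191.]
 [338. 148.]
 [302. 148.]]
[[336. 187.]
 [304. 187.]
 [303. 165.]
 [336. 165.]]
```

View pics/w2.png

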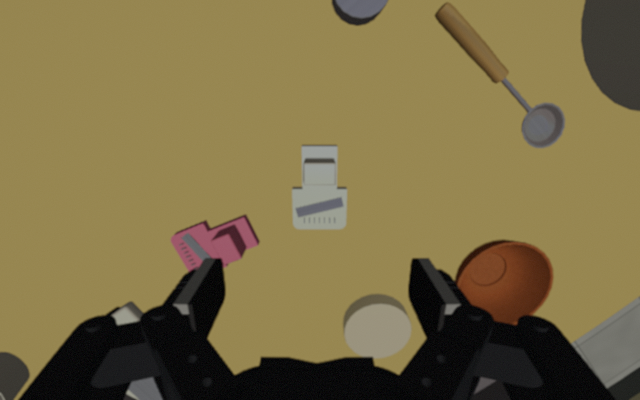

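The wrist view shows the cassette block at x 303–336 and the head at rows 188–229, matching the predicted positions to about 1 px. I'll descend and grip.

arm_command([
  {"jaw": -1,"dx": 0,"dy": 0.25,"dz": 4.5,"turn": 0},
  {"jaw": -1,"dx": 0,"dy": 0,"dz": 4.5,"turn": 0},
  {"jaw": -1,"dx": 0,"dy": 0,"dz": 4.5,"turn": 0},
  {"jaw": -1,"dx": 0,"dy": 0,"dz": 3,"turn": 0},
  {"jaw": -1,"dx": 0,"dy": 0,"dz": 1.3,"turn": 0},
  {"jaw": -1,"dx": 0,"dy": 0,"dz": 0,"turn": 0},
  {"jaw": 1,"dx": 0,"dy": 0,"dz": 0,"turn": 0},
  {"jaw": 1,"dx": 0,"dy": 0,"dz": 0,"turn": 0},
  {"jaw": 1,"dx": 0,"dy": 0,"dz": 0,"turn": 0},
  {"jaw": 1,"dx": 0,"dy": 0,"dz": 0,"turn": 0},
  {"jaw": 1,"dx": 0,"dy": 0,"dz": 0,"turn": 0},
  {"jaw": 1,"dx": 0,"dy": 0,"dz": 0,"turn": 0},
], force=50)

```text
time_s: 3.95
position: [0.497, 0.2595, 0.0317]
tool_rot: [-180.0, -0.0, 138.6]
ft_force: [0.1, 0.0, -0.2]
width: 0.003
finger_force: 0.0
```

Run:
```python
from h import *
delta([.49535,.2578,.029],138.6)
```

```text
pos [0.497  0.2595 0.0317] [-180.     -0.    138.58] F [ 0.1  0.  -0.2] w 0.003 gf 0.0 t 3.95
delta cm [ 0.01 -0.23  0.27] turn -0.0
```

Run:
```python
from h import *
im=save('wrist','w3.png')
for c in('top','scene'):
    print(c,[(np.round(d['at'],3).tolist(),round(d['p'],2)) for d in find_in(c,'cassette')])
```

```text
top [([0.484, 0.088, 0.014], 0.8), ([0.516, 0.239, 0.014], 0.73), ([0.246, 0.315, 0.013], 0.63)]
scene [([0.515, 0.245, 0.012], 0.67), ([0.279, 0.325, 0.011], 0.57), ([0.417, -0.339, 0.038], 0.47)]
```

View pics/w3.png

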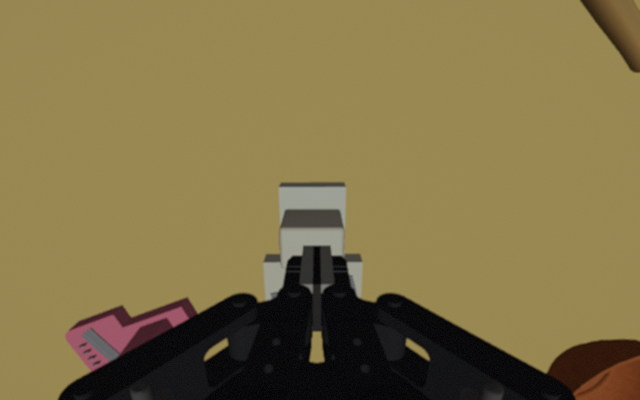

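The fingers shut on the head side of the block without touching it. The block is further along +tool x, at rows 225–255. I'll measure the offset.

Run:
```python
from h import *
im=get_image('wrist'); s=state(); M=R.from_euler('xyz',s['tool_rot'],degrees=True).as_matrix()
print('cam in tool',M.T@(im['position']-s['position']), 'pos',s['position'])
for dz in(-.011,0,.008): print('tcp axis',dz,proj(im,s['position']+M[:,2]*dz))
w=ray(im,[(280,183),(345,183)],.012); print('tail back corners',w, 'mid',w.mean(0))
w=ray(im,[(282,227),(343,227)],.044); print('block back top',w, w.mean(0))
c=np.array([.51410,.24128]);a=np.radians(-41.4);B=np.array([[np.cos(a),-np.sin(a)],[np.sin(a),np.cos(a)]])
print('model tail mid',B@[-.05,0]+c,'block back',B@[-.037,0]+c)
```

```text
cam in tool [ 0.07742646 -0.00017378 -0.16330511] pos [0.49697969 0.25944067 0.03164297]
tcp axis -0.011 [[316.84499358 252.459842  ]]
tcp axis 0 [[316.82183345 243.44118695]]
tcp axis 0.008 [[316.80658779 237.5107787 ]]
tail back corners [[0.46037689 0.26285911 0.012     ]
 [0.48569522 0.2915324  0.012     ]] mid [0.47303605 0.27719575 0.012     ]
block back top [[0.47402229 0.25611244 0.044     ]
 [0.49450255 0.27931845 0.044     ]] [0.48426242 0.26771544 0.044     ]
model tail mid [0.47659445 0.27434559] block back [0.48634589 0.26574854]
```

Run:
```python
from h import *
im=get_image('wrist'); s=state(); M=R.from_euler('xyz',s['tool_rot'],degrees=True).as_matrix()
print(im['intrinsics'][0][0],im['dist_coeffs'])
P=lambda q:proj(im,s['position']+M@np.array(q)).round().tolist()
print('open tips',[P((x,y,-.005)) for x in(-.011,.011) for y in(-.0425,.0425)])
print('shut tips',[(z,x,P((x,0,z))) for z in(-.03,-.02,-.011,0,.008) for x in(-.011,0,.011)])
S=get_image('scene'); print(proj(S,s['position']),proj(S,[.495,.258,.044]))
u,v=proj(S,s['position'])[0].astype(int)
p=S['pixels'][v-55:v+45,u-60:u+60,::-1]
cv2.imwrite('pics/s2.png',cv2.resize(p,None,fx=6,fy=6,interpolation=cv2.INTER_CUBIC)); print(u-60,v-55)
```

```text
321.12612489132647 [-0.0650321  0.         0.         0.         0.       ]
open tips [[[240.0, 265.0]], [[393.0, 265.0]], [[237.0, 229.0]], [[396.0, 229.0]]]
shut tips [(-0.03, -0.011, [[317.0, 291.0]]), (-0.03, 0, [[317.0, 271.0]]), (-0.03, 0.011, [[317.0, 250.0]]), (-0.02, -0.011, [[317.0, 280.0]]), (-0.02, 0, [[317.0, 261.0]]), (-0.02, 0.011, [[317.0, 241.0]]), (-0.011, -0.011, [[317.0, 271.0]]), (-0.011, 0, [[317.0, 252.0]]), (-0.011, 0.011, [[317.0, 233.0]]), (0, -0.011, [[317.0, 261.0]]), (0, 0, [[317.0, 243.0]]), (0, 0.011, [[317.0, 225.0]]), (0.008, -0.011, [[317.0, 254.0]]), (0.008, 0, [[317.0, 237.0]]), (0.008, 0.011, [[317.0, 220.0]])]
[[403.65797019 237.1205597 ]] [[403.96424207 233.26443946]]
343 182
```

View pics/s2.png

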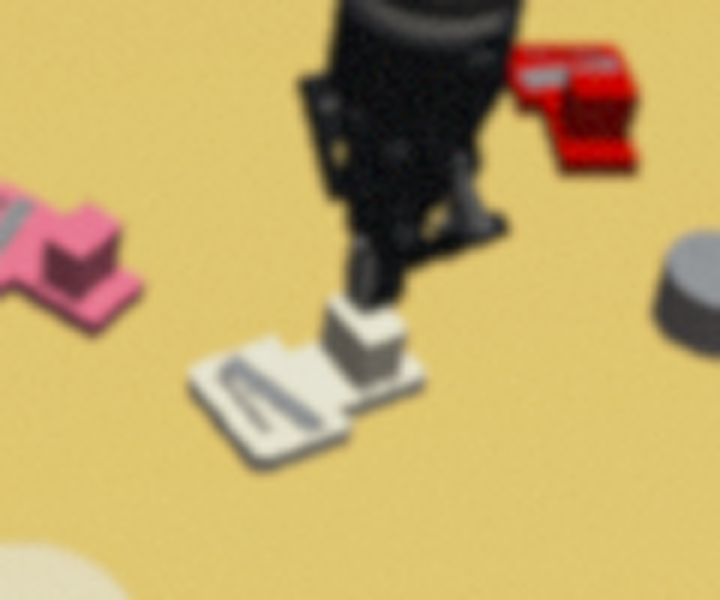

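The scene crop shows the shut fingers standing just above the block, whose top is at (365,315). The real tips are about 20–30 mm behind where the stated TCP puts them. The block hasn't moved. I'll reopen, go lower in steps and watch the force.

arm_command([
  {"jaw": -1,"dx": 0,"dy": 0,"dz": -0.5,"turn": 0},
  {"jaw": -1,"dx": 0.2,"dy": -0.2,"dz": 0,"turn": 0},
  {"jaw": -1,"dx": 0,"dy": 0,"dz": 0,"turn": 0},
  {"jaw": -1,"dx": 0,"dy": 0,"dz": 0,"turn": 0},
  {"jaw": -1,"dx": 0,"dy": 0,"dz": 0,"turn": 0},
  {"jaw": -1,"dx": 0,"dy": 0,"dz": 1.0,"turn": 0},
  {"jaw": -1,"dx": 0,"dy": 0,"dz": 0.8,"turn": 0},
  {"jaw": -1,"dx": 0,"dy": 0,"dz": 0.8,"turn": 0},
  {"jaw": -1,"dx": 0,"dy": 0,"dz": 0,"turn": 0},
])

```text
time_s: 5.38
position: [0.4936, 0.2589, 0.0097]
tool_rot: [-179.9, -0.0, 138.6]
ft_force: [0.7, -0.2, 0.7]
width: 1.0
finger_force: 0.0
```

arm_command([
  {"jaw": -1,"dx": 0,"dy": 0,"dz": 0.5,"turn": 0},
  {"jaw": -1,"dx": 0,"dy": 0,"dz": 0.2,"turn": 0},
  {"jaw": -1,"dx": 0,"dy": 0,"dz": 0,"turn": 0},
])

```text
time_s: 5.75
position: [0.4941, 0.2593, 0.0036]
tool_rot: [-180.0, -0.0, 138.6]
ft_force: [0.5, 0.2, -0.3]
width: 1.002
finger_force: 0.0
```

arm_command([
  {"jaw": 1,"dx": 0,"dy": 0,"dz": 0,"turn": 0},
  {"jaw": 1,"dx": 0,"dy": 0,"dz": 0,"turn": 0},
  {"jaw": 1,"dx": 0,"dy": 0,"dz": 0,"turn": 0},
  {"jaw": 1,"dx": 0,"dy": 0,"dz": 0,"turn": 0},
  {"jaw": 1,"dx": 0,"dy": 0,"dz": 0,"turn": 0},
], force=50)

```text
time_s: 6.38
position: [0.4945, 0.2595, 0.004]
tool_rot: [180.0, 0.0, 138.6]
ft_force: [-0.9, -0.2, 3.7]
width: 0.388
finger_force: 51.5
```

Run:
```python
from h import *
delta([.4936,.2592,.029],138.6)
save('wrist','w4.png')
```

```text
pos [0.4945 0.2595 0.004 ] [1.7996e+02 1.0000e-02 1.3858e+02] F [-0.9 -0.2  3.7] w 0.388 gf 51.5 t 6.38
delta cm [ 0.04 -0.08 -2.5 ] turn -0.0
```

Gripped: an opening of 0.388 × 85 ≈ 33 mm matches the block. Next I'll lift and check.

arm_command([
  {"jaw": 1,"dx": 0,"dy": 0,"dz": -1,"turn": 0},
  {"jaw": 1,"dx": 0,"dy": 0,"dz": -3,"turn": 0},
  {"jaw": 1,"dx": 0,"dy": 0,"dz": -4,"turn": 0},
  {"jaw": 1,"dx": 0,"dy": 0,"dz": -4,"turn": 0},
  {"jaw": 1,"dx": 0,"dy": 0,"dz": 0,"turn": 0},
  {"jaw": 1,"dx": 0,"dy": 0,"dz": 0,"turn": 0},
])

```text
time_s: 7.18
position: [0.4934, 0.259, 0.1232]
tool_rot: [-179.9, -0.0, 138.6]
ft_force: [-0.0, -1.8, -2.2]
width: 0.385
finger_force: 51.0
```

Run:
```python
from h import *
delta([.4936,.2592,.124],138.6)
im=get_image('wrist'); s=state()
S=get_image('scene'); u,v=proj(S,s['position'])[0].astype(int)
a=cv2.resize(S['pixels'][v-60:v+40,u-55:u+45,::-1],None,fx=3.9,fy=3.9,interpolation=cv2.INTER_CUBIC)
b=cv2.resize(im['pixels'][100:300,220:420,::-1],None,fx=1.95,fy=1.95,interpolation=cv2.INTER_CUBIC)
cv2.imwrite('pics/lift.png',np.hstack([a,b])); print(u-55,v-60)
```

```text
pos [0.4934 0.259  0.1232] [-1.7994e+02 -3.0000e-02  1.3859e+02] F [-0.  -1.8 -2.2] w 0.385 gf 51.0 t 7.17
delta cm [-0.    0.03 -0.08] turn -0.0
353 150
```

View pics/lift.png

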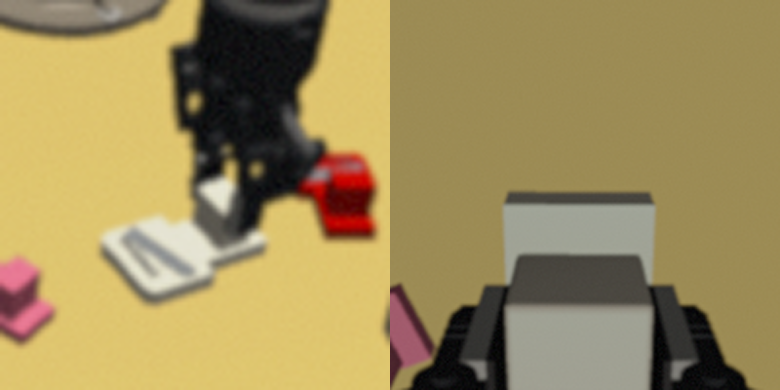

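The lift crop shows the cassette held level between the pads, with the tips near the plate. I'll carry it to just behind the mouth and turn it to the slicer's yaw.

arm_command([
  {"jaw": 1,"dx": -3.13,"dy": -3.8,"dz": 0,"turn": 0},
  {"jaw": 1,"dx": -3.13,"dy": -3.8,"dz": 0,"turn": 0},
  {"jaw": 1,"dx": -3.13,"dy": -3.8,"dz": 0,"turn": 0},
  {"jaw": 1,"dx": -3.13,"dy": -3.8,"dz": 0,"turn": 0},
  {"jaw": 1,"dx": -3.13,"dy": -3.8,"dz": 0,"turn": 0},
  {"jaw": 1,"dx": -3.13,"dy": -3.8,"dz": 0,"turn": 0},
  {"jaw": 1,"dx": -3.13,"dy": -3.8,"dz": 0,"turn": 0},
  {"jaw": 1,"dx": -3.13,"dy": -3.8,"dz": 0,"turn": -0.12},
  {"jaw": 1,"dx": 0,"dy": 0,"dz": 0,"turn": -0.16},
  {"jaw": 1,"dx": 0,"dy": 0,"dz": 0,"turn": -0.16},
  {"jaw": 1,"dx": 0,"dy": 0,"dz": 0,"turn": -0.16},
  {"jaw": 1,"dx": 0,"dy": 0,"dz": 0,"turn": 0},
])

```text
time_s: 8.78
position: [0.48, -0.1343, 0.1227]
tool_rot: [180.0, -0.1, 172.9]
ft_force: [0.0, 0.3, -1.9]
width: 0.386
finger_force: 51.0
```

Run:
```python
from h import *
delta([.4805,-.1351,.026],172.97)
im=get_image('wrist')
S=get_image('top')
a=cv2.resize(S['pixels'][85:235,330:430,::-1],None,fx=3.9,fy=3.9,interpolation=cv2.INTER_CUBIC)
b=im['pixels'][:,130:510,::-1]
o=np.zeros((590,780,3),np.uint8); o[:585,:390]=a;o[:400,400:780]=b
cv2.imwrite('pics/mouth.png',o)
for x in(-.17,-.066,-.035,.09):
  for y in(-.034,.034):
    d=np.array([.9925,-.1224]);n=np.array([.1224,.9925]);w=np.array([.6214,-.1525])+x*d+y*n
    print(x,y,(proj(im,[*w,.022])[0]-[130-400,0]).round().tolist())
```

```text
pos [ 0.48   -0.1343  0.1227] [ 1.8000e+02 -1.3000e-01  1.7287e+02] F [ 0.   0.3 -1.9] w 0.386 gf 51.0 t 8.78
delta cm [-0.08 -0.07  9.67] turn -0.002
-0.17 -0.034 [545.0, 162.0]
-0.17 0.034 [627.0, 161.0]
-0.066 -0.034 [550.0, 272.0]
-0.066 0.034 [623.0, 272.0]
-0.035 -0.034 [551.0, 300.0]
-0.035 0.034 [621.0, 300.0]
0.09 -0.034 [556.0, 396.0]
0.09 0.034 [617.0, 396.0]
```

View pics/mouth.png

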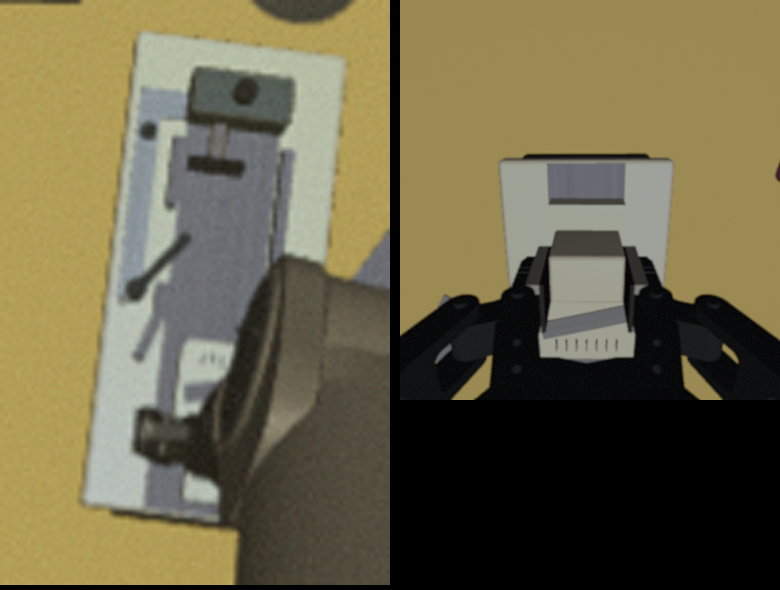

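The wrist picture shows the track floor strip (547–625) and slicer back edge (500–672) both centred at 586, with the cassette centred at 587, so it is aligned to about 1 mm. I'll lower it.

arm_command([
  {"jaw": 1,"dx": 0,"dy": -0.1,"dz": 3,"turn": 0},
  {"jaw": 1,"dx": 0,"dy": 0,"dz": 3,"turn": 0},
  {"jaw": 1,"dx": 0,"dy": 0,"dz": 2,"turn": 0},
  {"jaw": 1,"dx": 0,"dy": 0,"dz": 0.9,"turn": 0},
  {"jaw": 1,"dx": 0,"dy": 0,"dz": 0,"turn": 0},
  {"jaw": 1,"dx": 0,"dy": 0,"dz": 0,"turn": 0},
])

```text
time_s: 9.62
position: [0.4814, -0.1355, 0.0354]
tool_rot: [-180.0, 0.1, 172.9]
ft_force: [0.7, 0.3, -0.4]
width: 0.387
finger_force: 50.9
```

arm_command([
  {"jaw": 1,"dx": 0,"dy": 0,"dz": 0.3,"turn": 0},
  {"jaw": 1,"dx": 0,"dy": 0,"dz": 0.2,"turn": 0},
  {"jaw": 1,"dx": 0,"dy": 0,"dz": 0.0,"turn": 0},
  {"jaw": 1,"dx": 0,"dy": 0,"dz": 0,"turn": 0},
])

```text
time_s: 10.12
position: [0.4807, -0.1353, 0.0297]
tool_rot: [180.0, -0.0, 173.0]
ft_force: [-0.1, 0.3, -2.4]
width: 0.384
finger_force: 50.9
```

arm_command([
  {"jaw": 1,"dx": 0,"dy": 0,"dz": 0.2,"turn": 0},
  {"jaw": 1,"dx": 0,"dy": 0,"dz": 0,"turn": 0},
])

```text
time_s: 10.38
position: [0.4806, -0.1353, 0.0275]
tool_rot: [180.0, -0.0, 173.0]
ft_force: [-0.7, -0.3, -2.4]
width: 0.39
finger_force: 50.9
```

arm_command([
  {"jaw": 1,"dx": 0,"dy": 0,"dz": 0.1,"turn": 0},
  {"jaw": 1,"dx": 0,"dy": 0,"dz": 0,"turn": 0},
])

```text
time_s: 10.62
position: [0.4807, -0.1353, 0.0266]
tool_rot: [180.0, -0.0, 173.0]
ft_force: [-0.2, 0.6, -0.8]
width: 0.383
finger_force: 50.9
```

arm_command([
  {"jaw": 1,"dx": 0,"dy": 0,"dz": 0.1,"turn": 0},
  {"jaw": 1,"dx": 0,"dy": 0,"dz": 0,"turn": 0},
])

```text
time_s: 10.88
position: [0.4808, -0.1353, 0.026]
tool_rot: [180.0, 0.0, 173.0]
ft_force: [-1.5, 0.6, 3.4]
width: 0.383
finger_force: 51.4
```

It is on the floor. I'll relieve the lean slightly and slide it into the throat.

arm_command([
  {"jaw": 1,"dx": -0.5,"dy": 0,"dz": -0.06,"turn": 0},
  {"jaw": 1,"dx": -0.7,"dy": 0,"dz": 0,"turn": 0},
  {"jaw": 1,"dx": -0.7,"dy": 0,"dz": 0,"turn": 0},
  {"jaw": 1,"dx": -0.6,"dy": 0,"dz": 0,"turn": 0},
])

```text
time_s: 11.38
position: [0.5062, -0.1384, 0.0262]
tool_rot: [-180.0, 0.0, 173.0]
ft_force: [1.1, -0.6, -1.8]
width: 0.382
finger_force: 50.9
```

arm_command([
  {"jaw": 1,"dx": -0.6,"dy": 0,"dz": 0,"turn": 0},
  {"jaw": 1,"dx": -0.6,"dy": 0,"dz": 0,"turn": 0},
])

```text
time_s: 11.62
position: [0.5178, -0.1399, 0.0262]
tool_rot: [180.0, -0.0, 173.0]
ft_force: [0.5, -0.0, -0.7]
width: 0.389
finger_force: 50.9
```

arm_command([
  {"jaw": 1,"dx": -0.6,"dy": 0,"dz": 0,"turn": 0},
  {"jaw": 1,"dx": -0.6,"dy": 0,"dz": 0,"turn": 0},
])

```text
time_s: 11.88
position: [0.5297, -0.1413, 0.0263]
tool_rot: [180.0, -0.0, 173.0]
ft_force: [0.1, -0.3, -1.4]
width: 0.386
finger_force: 50.9
```

arm_command([
  {"jaw": 1,"dx": -0.5,"dy": 0,"dz": 0,"turn": 0},
  {"jaw": 1,"dx": -0.5,"dy": 0,"dz": 0,"turn": 0},
])

```text
time_s: 12.12
position: [0.5395, -0.1426, 0.0263]
tool_rot: [180.0, -0.0, 173.0]
ft_force: [-0.5, 0.2, -2.0]
width: 0.387
finger_force: 50.9
```

arm_command([
  {"jaw": 1,"dx": -0.5,"dy": 0,"dz": 0,"turn": 0},
  {"jaw": 1,"dx": -0.5,"dy": 0,"dz": 0,"turn": 0},
])

```text
time_s: 12.38
position: [0.5495, -0.1438, 0.0263]
tool_rot: [180.0, -0.0, 173.0]
ft_force: [-0.8, 0.5, -1.5]
width: 0.386
finger_force: 50.9
```

arm_command([
  {"jaw": 1,"dx": -0.5,"dy": 0,"dz": 0,"turn": 0},
  {"jaw": 1,"dx": -0.5,"dy": 0,"dz": 0,"turn": 0},
])

```text
time_s: 12.62
position: [0.5595, -0.145, 0.0263]
tool_rot: [180.0, 0.0, 173.0]
ft_force: [-0.2, -0.1, -1.8]
width: 0.381
finger_force: 50.9
```

arm_command([
  {"jaw": 1,"dx": -0.5,"dy": 0,"dz": 0,"turn": 0},
  {"jaw": 1,"dx": -0.5,"dy": 0,"dz": 0,"turn": 0},
])

```text
time_s: 12.88
position: [0.5686, -0.1466, 0.0262]
tool_rot: [-180.0, -0.1, 172.9]
ft_force: [-2.4, -0.6, 0.6]
width: 0.389
finger_force: 51.1
```

arm_command([
  {"jaw": 1,"dx": -0.5,"dy": 0,"dz": 0,"turn": 0},
  {"jaw": 1,"dx": -0.5,"dy": 0,"dz": 0,"turn": 0},
])

```text
time_s: 13.12
position: [0.5793, -0.1478, 0.0262]
tool_rot: [-180.0, 0.0, 172.9]
ft_force: [-1.2, -1.7, -1.5]
width: 0.386
finger_force: 50.9
```

The pawl has been met (Fx about -2 N). I'll continue.

arm_command([
  {"jaw": 1,"dx": -0.4,"dy": 0,"dz": 0,"turn": 0},
  {"jaw": 1,"dx": -0.4,"dy": 0,"dz": 0,"turn": 0},
])

```text
time_s: 13.38
position: [0.5874, -0.1487, 0.0263]
tool_rot: [-180.0, 0.0, 173.0]
ft_force: [-1.0, -1.7, -1.8]
width: 0.383
finger_force: 50.9
```

arm_command([
  {"jaw": 1,"dx": -0.4,"dy": 0,"dz": 0,"turn": 0},
  {"jaw": 1,"dx": -0.4,"dy": 0,"dz": 0,"turn": 0},
])

```text
time_s: 13.62
position: [0.5951, -0.1494, 0.0263]
tool_rot: [180.0, -0.0, 173.0]
ft_force: [-0.8, -1.4, -1.8]
width: 0.383
finger_force: 50.9
```

arm_command([
  {"jaw": 1,"dx": -0.4,"dy": 0,"dz": 0,"turn": 0},
  {"jaw": 1,"dx": -0.4,"dy": 0,"dz": 0,"turn": 0},
])

```text
time_s: 13.88
position: [0.6031, -0.1504, 0.0263]
tool_rot: [-180.0, -0.0, 173.0]
ft_force: [-1.1, -2.1, -1.0]
width: 0.386
finger_force: 50.9
```

arm_command([
  {"jaw": 1,"dx": -0.2,"dy": 0,"dz": 0,"turn": 0},
  {"jaw": 1,"dx": -0.2,"dy": 0,"dz": 0,"turn": 0},
])

```text
time_s: 14.12
position: [0.6068, -0.1509, 0.0263]
tool_rot: [180.0, -0.0, 173.0]
ft_force: [-1.0, -1.6, -1.7]
width: 0.388
finger_force: 50.9
```

arm_command([
  {"jaw": 1,"dx": -0.2,"dy": 0,"dz": 0,"turn": 0},
  {"jaw": 1,"dx": -0.2,"dy": 0,"dz": 0,"turn": 0},
])

```text
time_s: 14.38
position: [0.6108, -0.1514, 0.0263]
tool_rot: [180.0, -0.0, 173.0]
ft_force: [-1.6, -2.0, -1.3]
width: 0.382
finger_force: 50.9
```

arm_command([
  {"jaw": 1,"dx": -0.1,"dy": 0,"dz": 0,"turn": 0},
  {"jaw": 1,"dx": -0.1,"dy": 0,"dz": 0,"turn": 0},
])

```text
time_s: 14.62
position: [0.6127, -0.1516, 0.0263]
tool_rot: [180.0, -0.0, 173.0]
ft_force: [-1.0, -1.7, -0.6]
width: 0.386
finger_force: 50.9
```

arm_command([
  {"jaw": 1,"dx": -0.1,"dy": 0,"dz": 0,"turn": 0},
  {"jaw": 1,"dx": -0.1,"dy": 0,"dz": 0,"turn": 0},
])

```text
time_s: 14.88
position: [0.6147, -0.1519, 0.0263]
tool_rot: [180.0, -0.0, 173.0]
ft_force: [-1.3, -1.3, -1.5]
width: 0.381
finger_force: 50.9
```

arm_command([
  {"jaw": 1,"dx": -0.1,"dy": 0,"dz": 0,"turn": 0},
  {"jaw": 1,"dx": -0.1,"dy": 0,"dz": 0,"turn": 0},
])

```text
time_s: 15.12
position: [0.6167, -0.1521, 0.0263]
tool_rot: [180.0, -0.0, 173.0]
ft_force: [-1.3, -2.4, -2.1]
width: 0.388
finger_force: 50.9
```

arm_command([
  {"jaw": 1,"dx": -0.1,"dy": 0,"dz": 0,"turn": 0},
  {"jaw": 1,"dx": -0.1,"dy": 0,"dz": 0,"turn": 0},
])

```text
time_s: 15.38
position: [0.6181, -0.1523, 0.0262]
tool_rot: [180.0, -0.1, 173.0]
ft_force: [-3.8, -0.8, 0.6]
width: 0.385
finger_force: 51.1
```

The buffer is touched. I'll go on in 1–2 mm steps.

arm_command([
  {"jaw": 1,"dx": -0.1,"dy": 0,"dz": 0,"turn": 0},
  {"jaw": 1,"dx": -0.1,"dy": 0,"dz": 0,"turn": 0},
])

```text
time_s: 15.62
position: [0.6192, -0.1525, 0.0261]
tool_rot: [180.0, -0.2, 173.0]
ft_force: [-7.6, -1.6, 3.9]
width: 0.384
finger_force: 51.5
```

arm_command([
  {"jaw": 1,"dx": -0.1,"dy": 0,"dz": 0,"turn": 0},
  {"jaw": 1,"dx": 0,"dy": 0,"dz": 0,"turn": 0},
])

```text
time_s: 15.88
position: [0.6198, -0.1526, 0.0261]
tool_rot: [180.0, -0.2, 173.0]
ft_force: [-7.6, -0.6, 3.8]
width: 0.384
finger_force: 51.6
```

arm_command([
  {"jaw": 1,"dx": -0.1,"dy": 0,"dz": 0,"turn": 0},
  {"jaw": 1,"dx": 0,"dy": 0,"dz": 0,"turn": 0},
])

```text
time_s: 16.12
position: [0.6203, -0.1526, 0.0261]
tool_rot: [180.0, -0.3, 173.0]
ft_force: [-8.8, 0.1, 5.0]
width: 0.382
finger_force: 51.8
```

arm_command([
  {"jaw": 1,"dx": -0.1,"dy": 0,"dz": -0.05,"turn": 0},
  {"jaw": 1,"dx": 0,"dy": 0,"dz": 0,"turn": 0},
])

```text
time_s: 16.38
position: [0.6209, -0.1527, 0.0263]
tool_rot: [180.0, -0.3, 173.0]
ft_force: [-9.5, -0.0, 3.7]
width: 0.381
finger_force: 51.6
```

arm_command([
  {"jaw": 1,"dx": -0.1,"dy": 0,"dz": 0,"turn": 0},
  {"jaw": 1,"dx": 0,"dy": 0,"dz": 0,"turn": 0},
])

```text
time_s: 16.62
position: [0.6214, -0.1527, 0.0262]
tool_rot: [180.0, -0.4, 173.0]
ft_force: [-11.5, -0.7, 5.3]
width: 0.387
finger_force: 51.8
```

arm_command([
  {"jaw": 1,"dx": -0.1,"dy": 0,"dz": 0,"turn": 0},
  {"jaw": 1,"dx": 0,"dy": 0,"dz": 0,"turn": 0},
])

```text
time_s: 16.88
position: [0.6219, -0.1529, 0.0262]
tool_rot: [180.0, -0.4, 173.0]
ft_force: [-12.0, -0.1, 7.3]
width: 0.386
finger_force: 51.9
```

arm_command([
  {"jaw": 1,"dx": -0.1,"dy": 0,"dz": -0.06,"turn": 0},
  {"jaw": 1,"dx": 0,"dy": 0,"dz": 0,"turn": 0},
])

```text
time_s: 17.12
position: [0.6226, -0.1529, 0.0265]
tool_rot: [180.0, -0.5, 173.0]
ft_force: [-12.2, 0.5, 5.4]
width: 0.381
finger_force: 51.7
```

arm_command([
  {"jaw": 1,"dx": -0.1,"dy": 0,"dz": 0,"turn": 0},
  {"jaw": 1,"dx": 0,"dy": 0,"dz": 0,"turn": 0},
])

```text
time_s: 17.38
position: [0.6232, -0.153, 0.0265]
tool_rot: [180.0, -0.5, 173.0]
ft_force: [-12.4, -0.3, 4.7]
width: 0.384
finger_force: 51.7
```

arm_command([
  {"jaw": 1,"dx": -0.1,"dy": 0,"dz": 0,"turn": 0},
  {"jaw": 1,"dx": 0,"dy": 0,"dz": 0,"turn": 0},
])

```text
time_s: 17.62
position: [0.6239, -0.153, 0.0264]
tool_rot: [180.0, -0.5, 173.0]
ft_force: [-14.1, 1.2, 6.3]
width: 0.384
finger_force: 51.9
```

arm_command([
  {"jaw": 1,"dx": -0.1,"dy": 0,"dz": -0.03,"turn": 0},
  {"jaw": 1,"dx": 0,"dy": 0,"dz": 0,"turn": 0},
])

```text
time_s: 17.88
position: [0.6242, -0.1531, 0.0266]
tool_rot: [180.0, -0.6, 172.9]
ft_force: [-15.5, 0.6, 7.0]
width: 0.385
finger_force: 51.9
```

Run:
```python
from h import *
for c in('top','scene','wrist'):
    for d in trace(c,'pawl')[:2]:
        ys,xs=np.nonzero(d['mask']); print(c,round(d['p'],2),len(xs),xs.min(),xs.max(),ys.min(),ys.max())
fs=[]
for i in range(4): get_image('top'); fs.append(state()['ft_force'])
print(np.mean(fs,0))
```

```text
top 0.62 25 367 374 149 156
scene 0.57 61 251 267 229 235
[-15.69549057   0.8548963    6.63387567]
```

arm_command([
  {"jaw": 1,"dx": -0.08,"dy": 0,"dz": -0.06,"turn": 0},
  {"jaw": 1,"dx": 0,"dy": 0,"dz": 0,"turn": 0},
])

```text
time_s: 18.48
position: [0.6245, -0.1531, 0.0268]
tool_rot: [180.0, -0.7, 172.9]
ft_force: [-16.2, 0.9, 5.7]
width: 0.385
finger_force: 51.7
```

Run:
```python
from h import *
T=get_image('top')['pixels'][:,:,::-1]; S=get_image('scene')['pixels'][:,:,::-1]
T0=cv2.imread('pics/top1.png');S0=cv2.imread('pics/scene1.png')
c=lambda a,y,x,h,w,f:cv2.resize(a[y:y+h,x:x+w],None,fx=f,fy=f,interpolation=cv2.INTER_CUBIC)
o=np.vstack([np.hstack([c(T0,110,350,60,80,4.9),c(T,110,350,60,80,4.9)]),np.hstack([c(S0,200,220,60,80,4.9),c(S,200,220,60,80,4.9)])])
print(o.shape);cv2.imwrite('pics/pawl.png',o)
delta([.625,-.1531,.026],173)
```

```text
(588, 784, 3)
pos [ 0.6245 -0.1531  0.0268] [179.95  -0.66 172.95] F [-15.3   0.3   5.6] w 0.386 gf 51.7 t 18.57
delta cm [-0.05  0.01  0.08] turn -0.001
```

View pics/pawl.png

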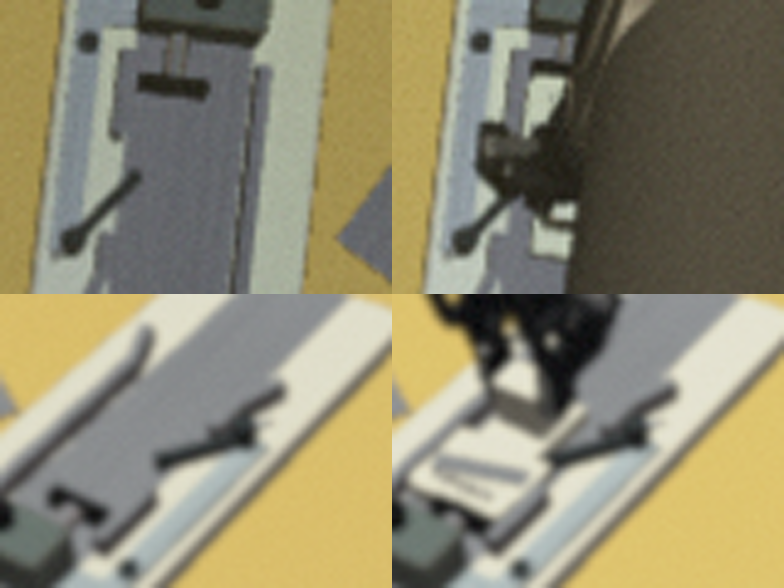

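In the last picture the pawl lies at its rest angle in both views: the scene tip is at about (552,460) against the head's back corner, and the top slope is unchanged. So it seems to have clicked. I'll check by easing back gently and feeling for the hold.

arm_command([
  {"jaw": 1,"dx": 0.2,"dy": 0,"dz": 0,"turn": 0},
  {"jaw": 1,"dx": 0.2,"dy": 0,"dz": 0,"turn": 0},
  {"jaw": 1,"dx": 0,"dy": 0,"dz": 0,"turn": 0},
])

```text
time_s: 18.95
position: [0.6222, -0.1528, 0.0269]
tool_rot: [180.0, -0.5, 172.9]
ft_force: [-10.2, -0.6, 1.1]
width: 0.385
finger_force: 51.2
```

arm_command([
  {"jaw": 1,"dx": 0.2,"dy": 0,"dz": 0,"turn": 0},
  {"jaw": 1,"dx": 0,"dy": 0,"dz": 0,"turn": 0},
])

```text
time_s: 19.2
position: [0.6211, -0.1526, 0.027]
tool_rot: [180.0, -0.4, 172.9]
ft_force: [-7.2, 0.1, -0.7]
width: 0.386
finger_force: 51.0
```

arm_command([
  {"jaw": 1,"dx": 0.2,"dy": 0,"dz": 0,"turn": 0},
  {"jaw": 1,"dx": 0,"dy": 0,"dz": 0,"turn": 0},
])

```text
time_s: 19.45
position: [0.6207, -0.1525, 0.0273]
tool_rot: [180.0, -0.2, 173.0]
ft_force: [-5.7, -1.2, -4.9]
width: 0.384
finger_force: 50.5
```

arm_command([
  {"jaw": 1,"dx": 0.2,"dy": 0,"dz": 0.05,"turn": 0},
  {"jaw": 1,"dx": 0,"dy": 0,"dz": 0,"turn": 0},
])

```text
time_s: 19.7
position: [0.6206, -0.1525, 0.0276]
tool_rot: [180.0, 0.0, 173.0]
ft_force: [-1.6, -1.3, -7.2]
width: 0.381
finger_force: 50.4
```

arm_command([
  {"jaw": 1,"dx": 0.2,"dy": 0,"dz": 0.03,"turn": 0},
  {"jaw": 1,"dx": 0,"dy": 0,"dz": 0,"turn": 0},
])

```text
time_s: 19.95
position: [0.6203, -0.1523, 0.0281]
tool_rot: [180.0, 0.2, 173.0]
ft_force: [3.0, -0.7, -8.0]
width: 0.385
finger_force: 50.7
```

It holds: the position is stuck at 0.6203 while I pull at +3 N, and the buffer is about 3 mm in. I'll unload the hand and let go.

arm_command([
  {"jaw": 1,"dx": -0.18,"dy": 0,"dz": 0.08,"turn": 0},
  {"jaw": 1,"dx": 0,"dy": 0,"dz": 0,"turn": 0},
])

```text
time_s: 20.2
position: [0.6203, -0.1524, 0.0273]
tool_rot: [180.0, -0.0, 173.0]
ft_force: [-4.0, 0.1, 1.5]
width: 0.383
finger_force: 51.7
```

arm_command([
  {"jaw": -0.1,"dx": 0,"dy": 0,"dz": 0,"turn": 0},
  {"jaw": -0.1,"dx": 0,"dy": 0,"dz": 0,"turn": 0},
  {"jaw": -0.1,"dx": 0,"dy": 0,"dz": 0,"turn": 0},
])

```text
time_s: 20.58
position: [0.6208, -0.1525, 0.0269]
tool_rot: [180.0, 0.0, 173.0]
ft_force: [-0.4, -0.1, 0.8]
width: 0.552
finger_force: 0.0
```

arm_command([
  {"jaw": -0.1,"dx": 0,"dy": 0,"dz": -1,"turn": 0},
  {"jaw": -0.1,"dx": 0,"dy": 0,"dz": -2,"turn": 0},
  {"jaw": -0.1,"dx": 0,"dy": 0,"dz": -4,"turn": 0},
  {"jaw": -0.1,"dx": 0,"dy": 0,"dz": -5,"turn": 0},
  {"jaw": -0.1,"dx": 4,"dy": 0,"dz": -2,"turn": 0},
  {"jaw": -0.1,"dx": 4,"dy": 0,"dz": 0,"turn": 0},
  {"jaw": -0.1,"dx": 4,"dy": 0,"dz": 0,"turn": 0},
  {"jaw": -0.1,"dx": 0,"dy": 0,"dz": 0,"turn": 0},
  {"jaw": -0.1,"dx": 0,"dy": 0,"dz": 0,"turn": 0},
])

```text
time_s: 21.7
position: [0.5025, -0.1379, 0.1681]
tool_rot: [180.0, 0.2, 173.0]
ft_force: [0.4, -0.2, 0.5]
width: 0.55
finger_force: 0.0
```

Run:
```python
from h import *
for c in('scene','top','wrist'):
    im=get_image(c)
    w=np.array([.6214,-.1525])
    for t in('cassette','pawl'):
        print(c,t,[(np.round(d['at'],3).tolist(),round(d['p'],2)) for d in find_in(c,t)][:4])
S=get_image('scene')
for d in trace('scene','pawl')[:1]:
    ys,xs=np.nonzero(d['mask']); print(len(xs),xs.min(),xs.max(),ys.min(),ys.max())
# head's back edge along track in the scene view: bright pixels along the centre-left line
d=np.array([.9925,-.1224]);n=np.array([.1224,.9925]);w=np.array([.6214,-.1525])
xs=np.arange(-.03,.12,.005)
q=np.c_[w+xs[:,None]*d+.027*n,np.full(len(xs),.034)]
print([(round(x*1000),int(S['pixels'][int(round(v)),int(round(u))].mean())) for x,(u,v) in zip(xs,proj(S,q))])
```

```text
scene cassette [([0.494, 0.094, 0.012], 0.83), ([0.645, -0.15, 0.034], 0.71), ([0.283, 0.322, 0.012], 0.58)]
scene pawl [([0.622, -0.139, 0.023], 0.42)]
top cassette [([0.483, 0.087, 0.016], 0.9), ([0.248, 0.315, 0.011], 0.82), ([0.652, -0.153, 0.037], 0.63), ([0.391, 0.403, 0.033], 0.21)]
top pawl [([0.628, -0.11, 0.033], 0.62)]
wrist cassette [([0.628, -0.159, 0.035], 0.92), ([0.474, 0.085, 0.012], 0.61), ([0.696, 0.163, 0.022], 0.18)]
wrist pawl [([0.63, -0.112, 0.033], 0.78)]
72 252 266 229 235
[(-30, 142), (-25, 141), (-20, 142), (-15, 129), (-10, 116), (-5, 115), (0, 124), (5, 113), (10, 108), (15, 92), (20, 83), (25, 142), (30, 199), (35, 203), (40, 185), (45, 169), (50, 196), (55, 215), (60, 203), (65, 202), (70, 192), (75, 142), (80, 41), (85, 22), (90, 67), (95, 143), (100, 131), (105, 60), (110, 55), (115, 56)]
```

```bash
python3 -c "
from plant import *
print(job_done())"
```

```text
the job is handed in; nothing more can be done
None
```

The cassette is latched in the slicer's track: the pawl sits behind its blade end, the buffer is pressed in about 3 mm, and it held against a gentle pull before I let go. I handed the job in at about 22 s; peak push was about 16 N, and the first grasp shut above the block without touching it.

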